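# Heater off, then pile the dried corner brackets in alternating directions

## Task

The corner brackets have dried under the heater. First turn the heater dial fully anticlockwise to its end stop; then take the two brackets from the sloped rack, one at a time and in either order, and pile them flat on the bracket that already lies on the plywood board, each turned half round from the one below, so that the ends of its legs rest on the ends of the legs below and the outer edges of all three line up in one square. Set them down gently (neither dropped nor pressed hard), let go, and leave the bin, the tape and the brush alone.

Things in the scene. Friction and masses are not known exactly. Their poses are not given: they have to be found in the camera images.
- bracket_a: L-shaped flat aluminium corner bracket, 15 mm thick, about 0.3 kg, legs 110 mm long outside and 42 mm wide. Origin: underside, centre of the 110 mm square it fills; z out of the upper face; the L's corner is at -x,-y (legs along x at y = -34 mm and along y at x = -34 mm). Starts on the sloped rack, lower edge on the lip, one leg along the lip, the other up the slope at its left or right side.
- bracket_b: L-shaped flat aluminium corner bracket, 15 mm thick, about 0.3 kg, legs 110 mm long outside and 42 mm wide. Origin: underside, centre of the 110 mm square it fills; z out of the upper face; the L's corner is at -x,-y (legs along x at y = -34 mm and along y at x = -34 mm). Starts on the sloped rack, lower edge on the lip, one leg along the lip, the other up the slope at its left or right side.
- bracket_base: L-shaped flat aluminium corner bracket, 15 mm thick, about 0.3 kg, legs 110 mm long outside and 42 mm wide. Origin: underside, centre of the 110 mm square it fills; z out of the upper face; the L's corner is at -x,-y (legs along x at y = -34 mm and along y at x = -34 mm). It lies flat on the plywood board, the first of the pile, and is not fastened.
- bracket_a_corner (a point): point on the upper face of the bracket, in the middle of the 42 x 42 mm corner of its L (x = y = -34 mm from its origin, z = 15 mm)
- bracket_b_corner (a point): point on the upper face of the bracket, in the middle of the 42 x 42 mm corner of its L (x = y = -34 mm from its origin, z = 15 mm)
- bracket_base_corner (a point): point on the upper face of the bracket, in the middle of the 42 x 42 mm corner of its L (x = y = -34 mm from its origin, z = 15 mm)
- rack: steel drying rack, fixed, 330 mm wide (y), two brackets side by side 170 mm apart; its slats make a plane that rises at 35 degrees away from the robot (along the rack's +x); a lip at the lower edge stands 10 mm above the slats. Origin on the bench under the middle of the slope, where the slats' upper face is 65 mm high.
- board_top (a point): centre of the upper face of the plywood cooling board, 170 x 170 x 12 mm, fixed, lying on the bench
- dial (a joint): heater dial on the grey control box (130 x 110 x 50 mm), rad: 0 = off, at the anticlockwise end stop seen from above; grows clockwise to 4.7. Turns stiffly (about 0.12 N m), stays where left, stops hard at both ends. Starts 2.0 to 2.8 from off, too far for one turn of the wrist: let go, turn back, grip again.
- dial_grip (a point): on the dial's vertical axis, at the height to grip (87 mm above the bench). The dial's grip is a black upright bar, 61 mm long along this point's x axis and 14 mm thick along its y, from 25 mm below this point to 7 mm above; the point turns with the dial. Below the bar is a disc 64 mm across.
- bin: open yellow parts bin, 150 x 100 x 70 mm, bystander; origin at the centre of its underside
- tape: upright-axis roll of packing tape lying flat, 110 mm across, 48 mm high, bystander; origin at the centre of its underside
- brush: flat paint brush with a wooden handle lying on the bench beyond the work, bystander
Mind the look-alikes: they are no part of the job. What is shaped like the bracket_b but turquoise is not meant.

How it is judged:
By the outcome, as a careful person would: the job done as asked, in the order asked, and still so for the second after the job is handed in, with the robot touching nothing.
It also fails if it takes over 72 s, if anything falls off the work surface, if the arm or the gripper's body presses on something with over 40 N, if the wrist force passes 120 N, or if a joint passes its speed limit or range.

## Robot

A 7-joint arm with a two-finger parallel gripper is mounted at the origin on the work surface. World frame = base frame: x ahead of the robot, y to its left, z up, the work surface at z = 0. Lengths are in m, angles in rad, forces in N, time in s.
With the tool pointing down it reaches from about 0.425 to 1.025 m from the base axis. Payload 9.4 kg.
Tool frame: the origin (TCP) lies midway between the tips of the shut fingers; the grasp point (between the pads) lies 19 mm behind it; z points along the fingers, y is the line along which they close (so a half turn about z gives the same grasp; the last joint's range is limited). The gripper opens to 85 mm and grips with 20 to 120 N. Pads are 22 mm wide; open, the fingers measure 114 mm over their backs; the gripper's body (76 mm by 85 mm) begins 54 mm behind the grasp point. The pads swing forward as they close: fully open they stand 13 mm farther back than shut.
Start: joints at [1.197, 0.599, -0.003, 1.599, 0.002, 0.943, -0.08], TCP at [0.212, -0.693, 0.231] pointing down, gripper open.
Joint ranges: [-2.57, 2.57], [-0.35, 1.97], [-1.29, 1.29], [0.11, 2.56], [-1.05, 4.19], [0.11, 1.86], [-2.63, 2.63]. Speed limits (rad/s): [2.22, 2.22, 3.01, 3.01, 3.14, 3.14, 3.14].

## Interface

Orientations are given as a unit quaternion [w, x, y, z].
In Python, from rig import telemetry, optics, workorder gives the robot as it stands.
- The arm moves only by the tool drive_tool, never from a script. Its argument "commands" is a list of rows, each an object with "delta_pos": the shift along the tool's x, y, z in m, a list of three; "turn": the turn, a rotation vector about the tool's x, y, z in degrees, a list of three. A call has 1 to 12 rows; each row is the pose to reach, as a shift and turn from the pose commanded when the call began, along the tool's axes at that moment; what a row does not reach only later rows make up. A row lasts 1/8 s, in which the tool goes at most 62.5 mm and 10.7 degrees, less where a joint would pass 70% of its speed; a pose out of reach is approached as far as the arm can. A call with a gripper value outside its range is refused whole. "hand" is the closure in counts, from 0 (fully open) to 255 (shut), set as the call begins (left out, the last holds). The fingers move at their own pace and stop on an object; "grip_force" is the grip in N (left out, the last holds). Time passes only in rows, so rows that repeat a pose let the fingers close. It gives the time, the measured TCP pose, the force, the opening and the grip force at its end, in the units of the state.
- telemetry.read_state(): the state, without advancing time (a new reading comes with each control period).
- optics.snapshot(name): name is "side" or "top" or "wrist"; returns the picture (400x640x3 uint8, red, green, blue); there is no depth.
- optics.camera_model(name): a dict with "intrinsics" (3x3 intrinsics, pixels), "rvec" (rotation vector, rad) and "tvec" (3), from world to camera coordinates, as OpenCV has them. Camera axes: x right, y down, z forward; pixel columns grow to the right and rows downward; lengths in m; the calibration is good to about 2 mm. A picture is of the moment at which its call begins: read the wrist's pose just before it. camera_model takes no time and is no camera call; for the wrist camera it gives the pose at the moment of the call.
- workorder.hand_in(): hands the job in; it is judged then, once.
The state is a dict: "time_s": time; "q": joint angles; "qd": joint speeds; "joint_efforts": joint torques, N m; "ee_pos": TCP position; "tcp_rot": TCP orientation; "force": force on the tool from outside, world axes, zero at the start; "wrist_torque": the same for the moment, N m; "gripper_width": finger opening in m; "grip_force": force on a finger pad.
Only numpy, scipy, OpenCV 4.12 (cv2) and the standard library are available. Lean on these libraries where they do the work, as an engineer would, in place of code of your own. Each camera call takes 0.05 s, during which the arm holds its last target. There are 200 camera calls.

## Working session

There is one attempt and no reset: what is moved stays moved. The work goes in short steps, Python scripts to look and compute and a tool call to move; the robot and the scene stay as the last step left them, time stands still between calls to the robot, and variables do not carry over. Pictures are saved under pics/ and viewed, at most 10 in all, crops included, and the job is handed in when it is done.

Besides the shell and the picture viewer there is one more tool, called as name(argument=value, ...) on one line, values as JSON. drive_tool: Moves the arm, as the interface text tells. Its arguments: {"type":"object","properties":{"commands":{"type":"array"},"hand":{"type":"number"},"grip_force":{"type":"number"}},"required":["commands"]}

```bash
ls; mkdir -p pics; cat > h.py <<'E'
import numpy as np,cv2
from rig import telemetry,optics,workorder
from scipy.spatial.transform import Rotation as R
def cam(n):
    m=optics.camera_model(n);return np.array(m["intrinsics"]),cv2.Rodrigues(np.array(m["rvec"],float))[0],np.array(m["tvec"],float).ravel()
def ray(n,uv,c=None):
    K,Rm,t=c or cam(n);uv=np.atleast_2d(uv).astype(float)
    d=np.c_[uv,np.ones(len(uv))]@np.linalg.inv(K).T@Rm
    return -Rm.T@t,d
def onplane(n,uv,p,nrm=(0,0,1),c=None):
    o,d=ray(n,uv,c);nrm=np.array(nrm,float);p=np.array(p,float)
    return o+d*(((p-o)@nrm)/(d@nrm))[:,None]
def onz(n,uv,z,c=None): return onplane(n,uv,(0,0,z),c=c)
def proj(n,P,c=None):
    K,Rm,t=c or cam(n);q=(np.atleast_2d(P)@Rm.T+t)@K.T;return q[:,:2]/q[:,2:]
def save(n,f):
    im=optics.snapshot(n);cv2.imwrite('pics/'+f+'.png',im[:,:,::-1]);return im
def st():
    s=telemetry.read_state();w=s["tcp_rot"];return s,np.array(s["ee_pos"]),R.from_quat([w[1],w[2],w[3],w[0]])
def togo(P,Rw):
    "delta_pos and turn (deg) from the current pose to world pose"
    s,p,r=st();return np.round(r.inv().apply(np.array(P)-p),4),np.round(np.degrees((r.inv()*Rw).as_rotvec()),2)
def down(yaw): # tool z down, tool y axis at angle yaw from world x in the horizontal
    y=np.array([np.cos(yaw),np.sin(yaw),0]);z=np.array([0,0,-1.]);return R.from_matrix(np.c_[np.cross(y,z),y,z])
E
python3 - <<'E'
from h import *
for n in("top","side","wrist"):
    save(n,n+"0");K,Rm,t=cam(n);print(n,K[0,0],-Rm.T@t,Rm[2])
s,p,r=st();print(s);print(r.as_matrix().round(3))
E
```

```text
pics
top 472.31349111030687 [ 0.4049645  -0.03904637  1.40729628] [ 0.06141853  0.0117022  -0.9980435 ]
side 419.8085111710434 [-0.07602238  0.67838162  0.65584582] [ 0.54327971 -0.65379537 -0.52668659]
wrist 310.1896500827933 [ 0.27574393 -0.67422693  0.3722588 ] [-0.24666348 -0.07418712 -0.96625742]
{'time_s': 0.15, 'q': array([ 1.19730974,  0.59998982, -0.00252859,  1.59994741,  0.00180759,
        0.94289152, -0.0798257 ]), 'qd': array([-2.36185485e-03, -1.26053627e-03,  1.94674416e-03, -4.01589610e-03,
        1.13956656e-03,  6.32511489e-05, -1.17470503e-03]), 'joint_efforts': array([ 2.70944693e-03, -7.77003908e+01,  1.56637441e+00, -2.58239275e+01,
        1.24294806e-02,  6.80465295e-03, -6.67179302e-05]), 'ee_pos': array([ 0.21190365, -0.69297001,  0.23058008]), 'tcp_rot': array([-5.97109268e-04,  9.89007875e-01,  1.47861563e-01, -1.56030427e-04]), 'force': array([ 0.24507799,  0.4028369 , -0.17454164]), 'wrist_torque': array([0.01515879, 0.01976244, 0.0115739 ]), 'grip_force': 0.0, 'gripper_width': 0.08526469877520729}
[[ 0.956  0.292 -0.   ]
 [ 0.292 -0.956  0.001]
 [-0.    -0.001 -1.   ]]
```

View pics/top0.png

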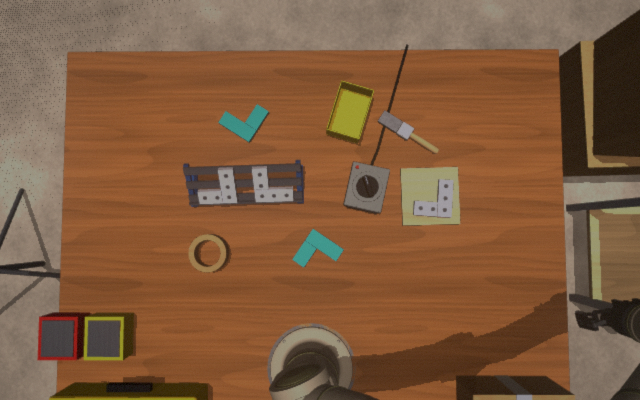

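View pics/side0.png

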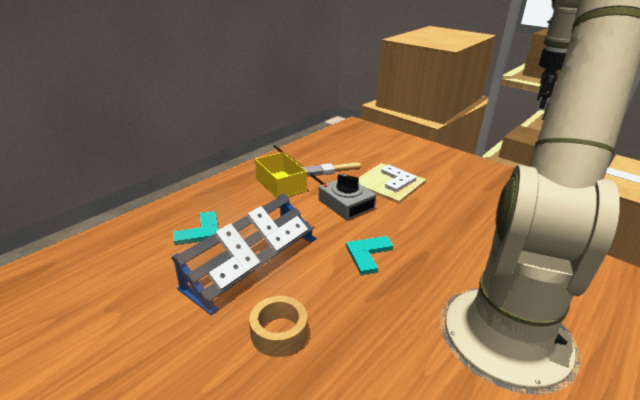

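```bash
python3 - <<'E'
from h import *
im=cv2.imread('pics/top0.png')[:,:,::-1]
print("dial",onz("top",[367,187],.087),"box",onz("top",[[354,160],[390,166],[381,214],[344,206]],.05).round(3))
print("board",onz("top",[[401,168],[458,167],[460,225],[402,226]],.012).round(3))
print("base corner",onz("top",[[446,209]],.027))
print("rack", onz("top",[[185,163],[302,161],[191,206],[304,203]],.06).round(3))
print("bin,brush",onz("top",[[350,112]],.07),onz("top",[[397,125]],.01))
crop=cv2.resize(cv2.imread('pics/top0.png')[150:240,180:470],None,fx=2.75,fy=2.75,interpolation=cv2.INTER_CUBIC);cv2.imwrite('pics/crop0.png',crop)
E
```

```text
dial [[ 0.52141283 -0.15965474  0.087     ]] box [[ 0.603 -0.126  0.05 ]
 [ 0.585 -0.23   0.05 ]
 [ 0.447 -0.203  0.05 ]
 [ 0.47  -0.097  0.05 ]]
board [[ 0.584 -0.268  0.012]
 [ 0.587 -0.436  0.012]
 [ 0.415 -0.439  0.012]
 [ 0.413 -0.269  0.012]]
base corner [[ 0.46194102 -0.39472925  0.027     ]]
rack [[0.594 0.361 0.06 ]
 [0.599 0.024 0.06 ]
 [0.47  0.342 0.06 ]
 [0.478 0.018 0.06 ]]
bin,brush [[ 0.73880994 -0.11403054  0.07      ]] [[ 0.71391926 -0.25751041  0.01      ]]
```

View pics/crop0.png

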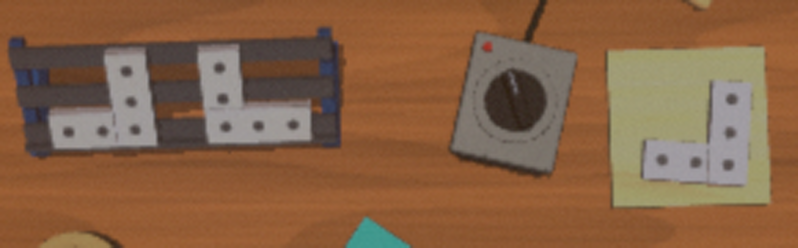

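```bash
python3 - <<'E'
from h import *
print(togo([.521,-.18,.25],down(np.radians(-68))))
E
```

```text
(array([ 0.4456, -0.4002, -0.019 ]), array([-0.07,  0.  , -4.99]))
```

drive_tool(commands=[{"delta_pos": [0.445, -0.4, -0.019], "turn": [0, 0, -5]}, {"delta_pos": [0.445, -0.4, -0.019], "turn": [0, 0, -5]}, {"delta_pos": [0.445, -0.4, -0.019], "turn": [0, 0, -5]}, {"delta_pos": [0.445, -0.4, -0.019], "turn": [0, 0, -5]}, {"delta_pos": [0.445, -0.4, -0.019], "turn": [0, 0, -5]}, {"delta_pos": [0.445, -0.4, -0.019], "turn": [0, 0, -5]}, {"delta_pos": [0.445, -0.4, -0.019], "turn": [0, 0, -5]}, {"delta_pos": [0.445, -0.4, -0.019], "turn": [0, 0, -5]}, {"delta_pos": [0.445, -0.4, -0.019], "turn": [0, 0, -5]}, {"delta_pos": [0.445, -0.4, -0.019], "turn": [0, 0, -5]}, {"delta_pos": [0.445, -0.4, -0.019], "turn": [0, 0, -5]}, {"delta_pos": [0.445, -0.4, -0.019], "turn": [0, 0, -5]}])

```text
time_s: 1.65
ee_pos: [0.5201, -0.1812, 0.2501]
tcp_rot: [0.0, 0.982, 0.191, -0.0]
force: [-0.7, 0.1, -0.2]
gripper_width: 0.0852
grip_force: 0.0
```

```bash
python3 - <<'E'
from h import *
s,p,r=st();c=cam("wrist");import pickle;pickle.dump(c,open('c1.pkl','wb'))
save("wrist","w1");print(p,r.as_matrix().round(3),s['q'])
E
```

```text
[ 0.52007129 -0.18115563  0.25006044] [[ 0.927  0.374 -0.001]
 [ 0.374 -0.927 -0.   ]
 [-0.001  0.    -1.   ]] [ 0.30383363  0.37053535 -0.09718667  1.9759092   0.04977644  0.79806965
 -1.00855688]
```

View pics/w1.png

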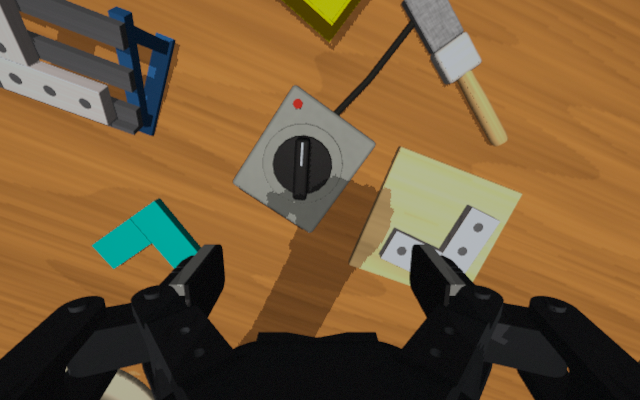

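```bash
python3 - <<'E'
from h import *
import pickle;c=pickle.load(open('c1.pkl','rb'))
im=cv2.imread('pics/w1.png');g=im.max(2)
sub=np.zeros_like(g);sub[125:205,265:340]=255
m=((g<75)&(sub>0)).astype(np.uint8)
m=cv2.morphologyEx(m,cv2.MORPH_OPEN,np.ones((3,3),np.uint8))
cn=max(cv2.findContours(m,0,1)[0],key=cv2.contourArea);print(cv2.fitEllipse(cn),cv2.boundingRect(cn))
mb=((g<30)&(sub>0)).astype(np.uint8)
cb=max(cv2.findContours(mb,0,1)[0],key=cv2.contourArea);print("bar",cv2.minAreaRect(cb),cv2.boundingRect(cb))
ys,xs=np.nonzero(mb[:])
for y in range(134,204,4):
    print(y,''.join('%4d'%v for v in g[y,284:322]))
E
```

```text
((302.0233459472656, 165.95260620117188), (57.00217819213867, 61.774715423583984), 1.0226472616195679) (273, 136, 59, 65)
bar ((309.5, 167.5), (63.0, 33.0), 90.0) (293, 136, 34, 64)
134  144 143 143 143 143 143 142 143 143 143 144 143 143 143 142 141 142 135 133 127 130 132 141 142 142 143 142 142 143 143 144 143 144 144 144 145 144 145
138  142 143 142 130 121  85  66  45  37  40  44  44  38  26  17  12  12  12  12   9   6   9   8  14  11  24  38  38  36  27  59 109 130 141 143 144 144 144
142   43  38  43  43  42  42  44  44  43  44  44  29  21  31  35  40  38 101 131  91  44  39  41  34  26  11  26  37  42  44  46  44  42  43  37  37  40  84
146   43  43  42  41  42  42  42  44  43  42  40  25  25  34  37  38  38 170 188 120  44  42  41  34  23  11  21  34  38  44  44  43  44  44  43  42  44  44
150   43  44  44  43  43  43  41  43  42  41  34  25  26  31  38  39  72 172 169  99  42  42  38  28  19  15  20  40  42  44  43  43  42  43  43  43  42  42
154   41  42  42  41  43  44  42  42  42  44  30  22  29  34  40  37 104 174 161  92  42  42  37  26  15  16  23  40  42  42  43  43 
[... 1207 characters left out ...]
  32  26  17  18  24  35  38  37  33  35  27  24  25  23  24  21  23  34
190  109  93  92  88  60  40  32  37  32  24  26  34  38  38  36  38  37  37  38  36  30  26  13  15  22  30  34  27  24  26  24  35  36  55  68  86  92  93
194   93  94  93  92  92  91  93  93  66  34  30  33  30  30  35  27  20  28  31  33  28  22  28  73  82  89  92  91  91  91  90  90  92  91  92  92  93  93
198   93  91  92  92  93  93  93  93  94  64  34  19  18  22  18  19  18  19  23  19  19  28  72  90  92  94  93  92  92  92  93  92  92  91  91  90  82  86
202   92  91  93  93  91  92  93  93  91 116 122  96  89  90  90  91  87  90  91  89  91  91  92  90  90  91  91  84  88  92  92  91  90  92  92  92  91  91
```

```bash
python3 - <<'E'
from h import *
import pickle;c=pickle.load(open('c1.pkl','rb'))
a=onz("wrist",[[301.8,142],[299.4,190],[301.9,139.5],[299.2,194]],.094,c);print(a)
d=a[0]-a[1];print("ang",np.degrees(np.arctan2(d[1],d[0])),"len",np.linalg.norm(a[2]-a[3]),"ctr",(a[2]+a[3])/2)
e=onz("wrist",[[273,165],[331.5,165],[302,137],[302,191.5]],.06,c);print(e,np.linalg.norm(e[0]-e[1]),np.linalg.norm(e[2]-e[3]),e[:2].mean(0),e[2:].mean(0))
ang=np.arctan2(d[1],d[0])
ctr=(a[2]+a[3])/2
print(togo([ctr[0],ctr[1],.068],down(ang-np.pi/2)))
E
```

```text
[[ 0.55400114 -0.15296137  0.094     ]
 [ 0.50954426 -0.16771631  0.094     ]
 [ 0.55621182 -0.1522028   0.094     ]
 [ 0.50567406 -0.1690008   0.094     ]]
ang 18.36066342738727 len 0.053256340411570215 ctr [ 0.53094294 -0.1606018   0.094     ]
[[ 0.51642713 -0.13263428  0.06      ]
 [ 0.53997727 -0.19101046  0.06      ]
 [ 0.55571253 -0.15082578  0.06      ]
 [ 0.50074882 -0.17221863  0.06      ]] 0.06294749806586906 0.058980194764837 [ 0.5282022  -0.16182237  0.06      ] [ 0.52823068 -0.16152221  0.06      ]
(array([ 0.0183, -0.0155,  0.1821]), array([0.01, 0.05, 3.57]))
```

drive_tool(commands=[{"delta_pos": [0.015, -0.015, 0.05], "turn": [0, 0, 3.5]}, {"delta_pos": [0.015, -0.015, 0.1], "turn": [0, 0, 3.5]}, {"delta_pos": [0.015, -0.015, 0.15], "turn": [0, 0, 3.5]}, {"delta_pos": [0.015, -0.015, 0.18], "turn": [0, 0, 3.5]}, {"delta_pos": [0.015, -0.015, 0.18], "turn": [0, 0, 3.5]}])

```text
time_s: 2.33
ee_pos: [0.527, -0.1622, 0.0684]
tcp_rot: [-0.001, 0.987, 0.16, -0.002]
force: [-0.5, -0.2, -0.1]
gripper_width: 0.0853
grip_force: 0.0
```

drive_tool(commands=[{"delta_pos": [0, 0, 0], "turn": [0, 0, 0]}, {"delta_pos": [0, 0, 0], "turn": [0, 0, 0]}, {"delta_pos": [0, 0, 0], "turn": [0, 0, 0]}, {"delta_pos": [0, 0, 0], "turn": [0, 0, 0]}, {"delta_pos": [0, 0, 0], "turn": [0, 0, 0]}, {"delta_pos": [0, 0, 0], "turn": [0, 0, 0]}, {"delta_pos": [0, 0, 0], "turn": [0, 0, 0]}], hand=255, grip_force=50)

```text
time_s: 3.2
ee_pos: [0.5291, -0.1608, 0.0711]
tcp_rot: [0.0, 0.987, 0.161, 0.0]
force: [-1.3, 0.8, 9.0]
gripper_width: 0.0132
grip_force: 49.7
```

```bash
python3 - <<'E'
from h import *
s,p,r=st();print(s,p,np.degrees(r.as_rotvec()))
E
```

```text
{'time_s': 3.2, 'q': array([ 0.23329353,  0.62933753, -0.05936696,  2.11746105,  0.09009562,
        0.3963513 , -1.14548262]), 'qd': array([ 0.0009593 ,  0.00053644,  0.00065696,  0.00118625, -0.00012214,
       -0.00067819,  0.00049675]), 'joint_efforts': array([  0.52020337, -61.85053825,   1.30016584, -12.21566767,
         0.28563288,  -0.60508568,   0.11407569]), 'ee_pos': array([ 0.5290661 , -0.16077862,  0.07114944]), 'tcp_rot': array([3.47390398e-05, 9.86974887e-01, 1.60873963e-01, 3.73649081e-04]), 'force': array([-1.30496242,  0.80023917,  8.97525998]), 'wrist_torque': array([ 0.31563443,  0.4046979 , -0.1095696 ]), 'grip_force': 49.694273471832275, 'gripper_width': 0.013204155274317723} [ 0.5290661  -0.16077862  0.07114944] [1.77651551e+02 2.89566729e+01 6.72553472e-02]
```

drive_tool(commands=[{"delta_pos": [0, 0, 0], "turn": [0, 0, -10]}, {"delta_pos": [0, 0, 0], "turn": [0, 0, -20]}, {"delta_pos": [0, 0, 0], "turn": [0, 0, -30]}, {"delta_pos": [0, 0, 0], "turn": [0, 0, -40]}, {"delta_pos": [0, 0, 0], "turn": [0, 0, -50]}, {"delta_pos": [0, 0, 0], "turn": [0, 0, -60]}, {"delta_pos": [0, 0, 0], "turn": [0, 0, -70]}, {"delta_pos": [0, 0, 0], "turn": [0, 0, -80]}, {"delta_pos": [0, 0, 0], "turn": [0, 0, -90]}, {"delta_pos": [0, 0, 0], "turn": [0, 0, -100]}, {"delta_pos": [0, 0, 0], "turn": [0, 0, -108]}])

```text
time_s: 4.58
ee_pos: [0.5252, -0.1595, 0.071]
tcp_rot: [-0.003, 0.447, 0.894, -0.001]
force: [-14.8, 7.1, 20.8]
gripper_width: 0.0132
grip_force: 51.6
```

```bash
python3 - <<'E'
from h import *
s,p,r=st();y=r.as_matrix()[:,1];print(s['wrist_torque'],s['force'],s['q'],p,np.degrees(np.arctan2(y[1],y[0])),s['gripper_width'])
E
```

```text
[ 1.71897796  3.23948605 -0.18653985] [-14.81340738   7.14355498  20.81270886] [ 0.57330084  0.68691423 -0.56468266  2.09997409  0.7022296   0.55461102
  0.13536382] [ 0.52518808 -0.15949496  0.07103908] 36.8489753140184 0.013237580386127134
```

drive_tool(commands=[{"delta_pos": [0.003, -0.001, 0], "turn": [0, 0, -7]}, {"delta_pos": [0.003, -0.001, 0], "turn": [0, 0, -14]}, {"delta_pos": [0.003, -0.001, 0], "turn": [0, 0, -20]}])

```text
time_s: 4.95
ee_pos: [0.5245, -0.1599, 0.0711]
tcp_rot: [-0.001, 0.287, 0.958, -0.002]
force: [-8.8, -0.8, 15.1]
gripper_width: 0.0129
grip_force: 50.8
```

```bash
cat > d.py <<'E'
from h import *
s,p,r=st();y=r.as_matrix()[:,1];print(s['time_s'],s['wrist_torque'],s['force'],s['q'].round(2),p,np.degrees(np.arctan2(y[1],y[0])),s['gripper_width'])
E
python3 d.py
```

```text
4.95 [-0.04873285  1.8420056  -0.09292801] [-8.76929057 -0.80404041 15.09456068] [ 0.63  0.71 -0.65  2.1   0.79  0.6   0.4 ] [ 0.52446703 -0.15994588  0.07110447] 56.673085785765 0.0128513914906204
```

drive_tool(commands=[{"delta_pos": [0, -0.001, 0], "turn": [0, 0, -5]}, {"delta_pos": [0, -0.001, 0], "turn": [0, 0, -10]}])

```text
time_s: 5.2
ee_pos: [0.5242, -0.1604, 0.0711]
tcp_rot: [-0.001, 0.202, 0.979, -0.001]
force: [-7.8, -0.4, 15.0]
gripper_width: 0.0128
grip_force: 50.7
```

```bash
python3 d.py
```

```text
5.2 [ 0.15510346  1.69660665 -0.18113436] [-7.84156769 -0.38298153 14.99159479] [ 0.66  0.72 -0.7   2.1   0.82  0.62  0.54] [ 0.52420569 -0.16038969  0.0710975 ] 66.64080049952643 0.012786273564818111
```

drive_tool(commands=[{"delta_pos": [0, 0, 0], "turn": [0, 0, -5]}, {"delta_pos": [0, 0, 0], "turn": [0, 0, -10]}])

```text
time_s: 5.45
ee_pos: [0.524, -0.1608, 0.0711]
tcp_rot: [-0.001, 0.116, 0.993, -0.001]
force: [-7.9, -1.0, 15.7]
gripper_width: 0.0128
grip_force: 50.8
```

```bash
python3 d.py
```

```text
5.45 [-0.16924302  1.7057641  -0.12686133] [-7.93570442 -1.01229273 15.72114881] [ 0.69  0.73 -0.74  2.1   0.86  0.65  0.68] [ 0.52404904 -0.16081591  0.07110325] 76.62400518130325 0.012841849672570703
```

drive_tool(commands=[{"delta_pos": [0, 0, 0], "turn": [0, 0, -5]}, {"delta_pos": [0, 0, 0], "turn": [0, 0, -10]}])

```text
time_s: 5.7
ee_pos: [0.5252, -0.1612, 0.0713]
tcp_rot: [-0.0, 0.032, 1.0, -0.001]
force: [-4.9, -0.8, 17.4]
gripper_width: 0.0134
grip_force: 119.4
```

```bash
python3 d.py
```

```text
5.7 [-0.20612244  0.96563655 -2.02258627] [-4.85316571 -0.83803397 17.41059801] [ 0.71  0.75 -0.78  2.09  0.89  0.67  0.82] [ 0.52523507 -0.16116375  0.07132512] 86.3822485280972 0.01340020780165816
```

drive_tool(commands=[{"delta_pos": [0, 0, 0], "turn": [0, 0, 0]}, {"delta_pos": [0, 0, 0], "turn": [0, 0, 0]}, {"delta_pos": [0, 0, 0], "turn": [0, 0, 0]}, {"delta_pos": [0, 0, -0.06], "turn": [0, 0, 0]}, {"delta_pos": [0, 0, -0.12], "turn": [0, 0, 0]}, {"delta_pos": [0.01, -0.05, -0.18], "turn": [0, 0, 0]}, {"delta_pos": [0.02, -0.11, -0.2], "turn": [0, 0, 0]}, {"delta_pos": [0.02, -0.17, -0.2], "turn": [0, 0, 0]}, {"delta_pos": [0.02, -0.2, -0.2], "turn": [0, 0, 0]}, {"delta_pos": [0.02, -0.2, -0.2], "turn": [0, 0, 0]}, {"delta_pos": [0.02, -0.2, -0.2], "turn": [0, 0, 0]}], hand=0)

```text
time_s: 7.08
ee_pos: [0.4936, -0.3577, 0.2701]
tcp_rot: [-0.0, 0.03, 1.0, 0.0]
force: [-0.2, -0.1, 0.2]
gripper_width: 0.0853
grip_force: 0.0
```

```bash
python3 d.py; python3 - <<'E'
from h import *
c=cam("wrist");import pickle;pickle.dump(c,open('c2.pkl','wb'));save("wrist","w2")
E
```

```text
7.075 [ 0.01975276 -0.0047863   0.00885779] [-0.20043189 -0.10978606  0.15055924] [ 1.19  0.6  -1.02  1.79  0.58  1.08  1.47] [ 0.4935858  -0.35765407  0.27006951] 86.53433363249431 0.0852532480053914
```

View pics/w2.png

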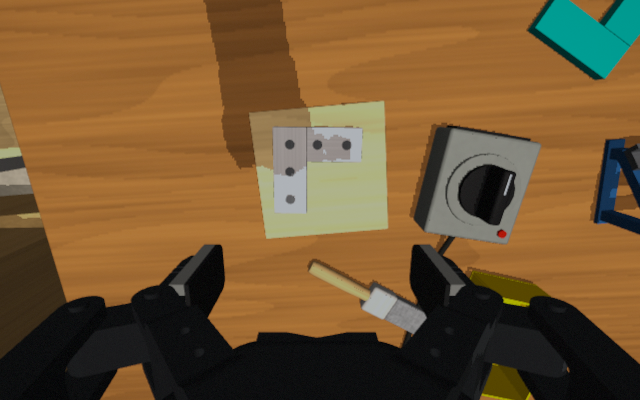

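```bash
cat > seg.py <<'E'
from h import *
def lmask(im,roi,smax=40,vmin=90):
    h=cv2.cvtColor(im,cv2.COLOR_BGR2HSV);m=((h[:,:,1]<smax)&(h[:,:,2]>vmin)).astype(np.uint8)
    z=np.zeros_like(m);x0,y0,x1,y1=roi;z[y0:y1,x0:x1]=m[y0:y1,x0:x1]
    z=cv2.morphologyEx(z,cv2.MORPH_CLOSE,cv2.getStructuringElement(2,(9,9)))
    return max(cv2.findContours(z,0,cv2.CHAIN_APPROX_NONE)[0],key=cv2.contourArea)
E
python3 - <<'E'
from seg import *
import pickle;c=pickle.load(open('c2.pkl','rb'))
im=cv2.imread('pics/w2.png');cn=lmask(im,(262,118,372,220))
print(cv2.contourArea(cn),cv2.boundingRect(cn))
ap=cv2.approxPolyDP(cn,4,True)[:,0];P=onz("wrist",ap,.027,c)
for a,b,q in zip(ap,P,np.roll(P,-1,0)):print(a,b.round(4),np.linalg.norm(q-b).round(4),np.degrees(np.arctan2(*(q-b)[1::-1])).round(1))
r=cv2.minAreaRect(onz("wrist",cn[:,0],.027,c)[:,:2].astype(np.float32)*1000);print(r)
bc=onz("wrist",[[250,112],[384,101],[388,229],[266,238]],.012,c);print(bc,bc.mean(0))
print(im[150,262:300].tolist()[::4])
E
```

```text
4676.0 (273, 127, 90, 87)
[274 212] [ 0.5481 -0.4165  0.027 ] 0.0403 84.6
[305 213] [ 0.5519 -0.3764  0.027 ] 0.0654 173.8
[307 163] [ 0.4869 -0.3693  0.027 ] 0.0648 87.6
[359 162] [ 0.4896 -0.3045  0.027 ] 0.0402 173.3
[362 129] [ 0.4497 -0.2999  0.027 ] 0.1078 -94.7
[273 127] [ 0.4408 -0.4073  0.027 ] 0.1078 -4.9
((498.4745178222656, -357.78106689453125), (110.15153503417969, 109.8388900756836), 85.98957824707031)
[[ 0.42134957 -0.43610527  0.012     ]
 [ 0.41839451 -0.26995191  0.012     ]
 [ 0.58660837 -0.2652829   0.012     ]
 [ 0.58954228 -0.43356652  0.012     ]] [ 0.50397368 -0.35122665  0.012     ]
[[84, 129, 157], [87, 130, 159], [87, 131, 160], [142, 145, 151], [142, 145, 151], [145, 148, 155], [143, 146, 152], [143, 145, 152], [143, 145, 152], [142, 144, 152]]
```

drive_tool(commands=[{"delta_pos": [0.026, 0.527, -0.03], "turn": [0, 0, -3.5]}, {"delta_pos": [0.026, 0.527, -0.03], "turn": [0, 0, -3.5]}, {"delta_pos": [0.026, 0.527, -0.03], "turn": [0, 0, -3.5]}, {"delta_pos": [0.026, 0.527, -0.03], "turn": [0, 0, -3.5]}, {"delta_pos": [0.026, 0.527, -0.03], "turn": [0, 0, -3.5]}, {"delta_pos": [0.026, 0.527, -0.03], "turn": [0, 0, -3.5]}, {"delta_pos": [0.026, 0.527, -0.03], "turn": [0, 0, -3.5]}, {"delta_pos": [0.026, 0.527, -0.03], "turn": [0, 0, -3.5]}, {"delta_pos": [0.026, 0.527, -0.03], "turn": [0, 0, -3.5]}, {"delta_pos": [0.026, 0.527, -0.03], "turn": [0, 0, -3.5]}, {"delta_pos": [0.026, 0.527, -0.03], "turn": [0, 0, -3.5]}, {"delta_pos": [0.026, 0.527, -0.03], "turn": [0, 0, -3.5]}])

```text
time_s: 8.62
ee_pos: [0.4996, 0.168, 0.3001]
tcp_rot: [-0.0, 0.001, 1.0, -0.0]
force: [0.3, -1.2, 0.4]
gripper_width: 0.0851
grip_force: 0.0
```

```bash
python3 d.py; python3 - <<'E'
from h import *
c=cam("wrist");import pickle;pickle.dump(c,open('c3.pkl','wb'));save("wrist","w3")
E
```

```text
8.625 [ 0.0185123  -0.05158435 -0.04730777] [ 0.25042394 -1.20747683  0.39054277] [ 0.33  0.46 -1.07  1.93  0.47  1.03  0.62] [0.49963368 0.16798403 0.30007204] 89.9390602578594 0.08510873553047693
```

View pics/w3.png

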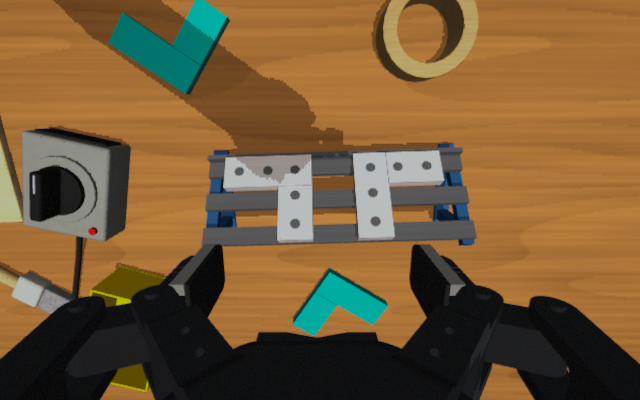

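```bash
python3 - <<'E'
from seg import *
import pickle
im=cv2.imread('pics/w3.png')
v=cv2.cvtColor(im,cv2.COLOR_BGR2HSV)
print([tuple(x) for x in v[215,270:330:2]]);print([tuple(x) for x in v[215,345:405:2]])
for roi in((215,140,335,245),(335,140,455,245)):
    cn=lmask(im,roi,30,110);ap=cv2.approxPolyDP(cn,3,True)[:,0];print(cv2.contourArea(cn),ap.tolist())
# hole centres
g=im.max(2)
big=cv2.resize(im[140:250,200:480],None,fx=2.85,fy=2.85,interpolation=cv2.INTER_CUBIC);cv2.imwrite('pics/w3c.png',big)
side=cv2.imread('pics/side0.png')
for roi in((190,215,262,295),(240,200,312,252)):
    cn=lmask(side,roi,30,140);ap=cv2.approxPolyDP(cn,2.5,True)[:,0];print("side",cv2.contourArea(cn),ap.tolist())
E
```

```text
[(np.uint8(15), np.uint8(174), np.uint8(157)), (np.uint8(15), np.uint8(172), np.uint8(157)), (np.uint8(15), np.uint8(175), np.uint8(157)), (np.uint8(15), np.uint8(172), np.uint8(157)), (np.uint8(30), np.uint8(1), np.uint8(181)), (np.uint8(84), np.uint8(7), np.uint8(189)), (np.uint8(96), np.uint8(7), np.uint8(190)), (np.uint8(84), np.uint8(7), np.uint8(189)), (np.uint8(75), np.uint8(5), np.uint8(189)), (np.uint8(84), np.uint8(7), np.uint8(189)), (np.uint8(90), np.uint8(7), np.uint8(189)), (np.uint8(101), np.uint8(11), np.uint8(192)), (np.uint8(84), np.uint8(7), np.uint8(188)), (np.uint8(90), np.uint8(5), np.uint8(188)), (np.uint8(103), np.uint8(12), np.uint8(193)), (np.uint8(68), np.uint8(5), np.uint8(188)), (np.uint8(100), np.uint8(8), np.uint8(190)), (np.uint8(78), np.uint8(7), np.uint8(189)), (np.uint8(96), np.uint8(7), np.uint8(190)), (np.uint8(84), np.uint8(7), np.uint8(189)), (np.uint8(75), np.uint8(5), np.uint8(188)), (np.uint8(14), np.uint8(25), np.uint8(150)), (np.uint8(16), np.uint8(169), np.uint8(186)), (np.uint8(16), np.uint8(169), np.uint8(187)), (np.uint8(16), np.uint8(1
[... 1288 characters left out ...]
(90), np.uint8(7), np.uint8(189)), (np.uint8(15), np.uint8(155), np.uint8(174)), (np.uint8(15), np.uint8(173), np.uint8(180)), (np.uint8(16), np.uint8(170), np.uint8(180)), (np.uint8(16), np.uint8(169), np.uint8(181)), (np.uint8(15), np.uint8(170), np.uint8(181)), (np.uint8(16), np.uint8(173), np.uint8(180))]
4703.5 [[225, 157], [223, 187], [227, 191], [277, 190], [279, 242], [312, 241], [310, 154]]
4778.5 [[438, 150], [353, 153], [358, 240], [395, 236], [390, 189], [398, 184], [440, 184], [443, 176]]
side 1449.0 [[232, 224], [216, 232], [231, 253], [229, 259], [209, 272], [220, 287], [259, 262]]
side 1093.0 [[246, 216], [253, 220], [275, 249], [307, 229], [297, 216], [276, 225], [262, 207]]
```

View pics/w3c.png

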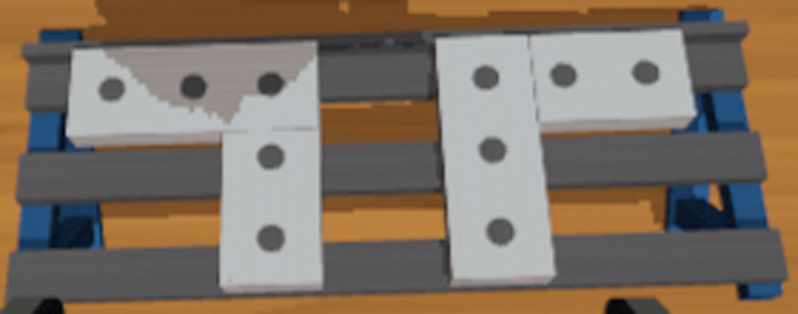

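```bash
cat >> seg.py <<'E'
def holes(im,guess,rad=5):
    "dark-weighted centroid near each guessed pixel"
    g=im.astype(float).mean(2);out=[]
    for u,v in guess:
        for _ in range(4):
            y0,x0=int(round(v)),int(round(u));w=g[y0-rad:y0+rad+1,x0-rad:x0+rad+1]
            wt=np.clip(np.percentile(w,60)*.8-w,0,None);yy,xx=np.mgrid[y0-rad:y0+rad+1,x0-rad:x0+rad+1]
            u,v=(wt*xx).sum()/wt.sum(),(wt*yy).sum()/wt.sum()
        out.append((u,v))
    return np.array(out)
E
python3 - <<'E'
from seg import *
import pickle
from scipy.optimize import least_squares
c2=pickle.load(open('c2.pkl','rb'));c3=pickle.load(open('c3.pkl','rb'))
b=holes(cv2.imread('pics/w2.png'),[(289.5,144.5),(317,145),(346,145),(290,171),(290,199)])
B=onz("wrist",b,.027,c2);print(b.round(1).tolist(),B.round(4).tolist())
D=[np.linalg.norm(B[i]-B[0]) for i in(1,2,3,4)];print("spacing",D)
cr=np.array([[271,84],[193,86],[112,89],[271,156],[271,238],[486,77],[563,75],[646,72],[492,150],[501,232]])/2.85+[200,140]
H=holes(cv2.imread('pics/w3.png'),cr,4);print(H.round(1).tolist())
np.save('H3.npy',H)
# height from scale: intersect with slope plane through (x0=.53, z) : find z giving best spacing
for z in np.arange(.05,.111,.01):
    P=onplane("wrist",H,(.53,.17,z),(-np.sin(.6109),0,np.cos(.6109)),c3)
    d=lambda i,j:np.linalg.norm(P[i]-P[j])*1000
    print(round(z,3),np.round([d(0,2),d(0,4),d(5,7),d(5,9),d(0,1),d(5,6),d(2,7)],1))
E
```

```text
[[289.3, 144.0], [317.0, 144.4], [346.0, 144.7], [289.3, 171.0], [289.9, 198.9]] [[0.4622, -0.3893, 0.027], [0.4648, -0.3554, 0.027], [0.4674, -0.3199, 0.027], [0.4957, -0.3921, 0.027], [0.5318, -0.3944, 0.027]]
spacing [np.float64(0.0340014217302433), np.float64(0.06960235797488527), np.float64(0.03355088288446226), np.float64(0.06972521671895372)]seg.py:14: RuntimeWarning: invalid value encountered in scalar divide
  u,v=(wt*xx).sum()/wt.sum(),(wt*yy).sum()/wt.sum()
Traceback (most recent call last):
  File "seg.py", line 12, in holes
    y0,x0=int(round(v)),int(round(u));w=g[y0-rad:y0+rad+1,x0-rad:x0+rad+1]
              ~~~~~^^^
ValueError: cannot convert float NaN to integer
```

```bash
sed -i 's/np.percentile(w,60)\*.8/np.percentile(w,70)*.85/' seg.py
python3 - <<'E'
from seg import *
import pickle
c3=pickle.load(open('c3.pkl','rb'))
cr=np.array([[271,84],[193,86],[112,89],[271,156],[271,238],[486,77],[563,75],[646,72],[492,150],[501,232]])/2.85+[200,140]
im=cv2.imread('pics/w3.png');H=cr.copy()
for i,q in enumerate(cr):
    try:H[i]=holes(im,[q],5)[0]
    except Exception:print('fail',i)
print((H-cr).round(1).tolist());np.save('H3.npy',H)
n=(-np.sin(.6109),0,np.cos(.6109))
for z in np.arange(.05,.111,.01):
    P=onplane("wrist",H,(.53,.17,z),n,c3)
    d=lambda i,j:np.linalg.norm(P[i]-P[j])*1000
    print(round(z,3),np.round([d(0,2),d(0,4),d(5,7),d(5,9),d(2,7)],1))
# triangulate with the side view: 5-hole positions in side, seeded by projecting
side=cv2.imread('pics/side0.png')
P=onplane("wrist",H,(.53,.17,.08),n,c3);print("seed",proj("side",P).round(1).tolist())
E
```

```text
[[-0.7, -0.6], [-0.3, -0.2], [-0.5, -0.4], [-0.5, -0.2], [-0.4, -0.4], [-0.5, -0.3], [-0.3, -0.3], [-0.5, -0.2], [-0.2, -0.4], [-0.7, -0.6]]
0.05 [ 73.8  74.6  75.2  74.7 250. ]
0.06 [ 72.2  73.   73.6  73.1 244.5]
0.07 [ 70.6  71.4  71.9  71.5 239.1]
0.08 [ 69.   69.7  70.3  69.8 233.6]
0.09 [ 67.3  68.1  68.6  68.2 228.1]
0.1 [ 65.7  66.5  67.   66.6 222.7]
0.11 [ 64.1  64.9  65.3  64.9 217.2]
seed [[277.1, 237.7], [286.8, 230.9], [296.7, 224.2], [268.1, 226.4], [258.9, 214.5], [246.8, 258.0], [234.9, 266.1], [221.5, 275.1], [237.5, 245.8], [227.8, 233.0]]
```

```bash
python3 - <<'E'
from seg import *
import pickle
c3=pickle.load(open('c3.pkl','rb'));H=np.load('H3.npy')
n=(-np.sin(.6109),0,np.cos(.6109))
cs=cam("side");side=cv2.imread('pics/side0.png')
P=onplane("wrist",H,(.53,.17,.08),n,c3);S=proj("side",P,cs);T=[]
for i,q in enumerate(S):
    try:
        s=holes(side,[q],3)[0]
        M=[c[0]@np.c_[c[1],c[2]] for c in(c3,cs)]
        X=cv2.triangulatePoints(M[0],M[1],H[i].reshape(2,1),s.reshape(2,1));X=(X[:3]/X[3]).ravel()
        print(i,(s-q).round(1),X.round(4),"gap mm",(np.linalg.norm(proj("wrist",X,c3)[0]-H[i])).round(2),"z@.53",round(X[2]+(.53-X[0])*np.tan(.6109),4));T.append(X)
    except Exception as e:print(i,e)
T=np.array(T)
E
```

```text
0 [0.5 0.7] [0.5005 0.1391 0.057 ] gap mm 0.61 z@.53 0.0777
1 [0.5 0.9] [0.5019 0.1052 0.0569] gap mm 0.6 z@.53 0.0766
2 [0.6 1.1] [0.5029 0.0692 0.0566] gap mm 0.63 z@.53 0.0756
3 [0.4 0.8] [0.5286 0.1402 0.0763] gap mm 0.63 z@.53 0.0773
4 [0.4 0.7] [0.5579 0.1411 0.0973] gap mm 0.66 z@.53 0.0778
5 [0.5 0.4] [0.4979 0.2338 0.0569] gap mm 0.6 z@.53 0.0794
6 [0.5 0.2] [0.497  0.2678 0.0568] gap mm 0.54 z@.53 0.08
7 [ 0.6 -0.1] [0.4958 0.3037 0.0569] gap mm 0.55 z@.53 0.0808
8 [0.4 0.3] [0.5258 0.2346 0.0765] gap mm 0.56 z@.53 0.0795
9 [0.5 0.3] [0.555  0.2355 0.0973] gap mm 0.68 z@.53 0.0798
```

```bash
cat >> h.py <<'E'
def tilt(psi,tau):
    "tool y at psi+90, tool z leaning by tau so that tip points along psi"
    y=np.array([-np.sin(psi),np.cos(psi),0]);z=np.array([np.sin(tau)*np.cos(psi),np.sin(tau)*np.sin(psi),-np.cos(tau)])
    return R.from_matrix(np.c_[np.cross(y,z),y,z])
E
python3 - <<'E'
from h import *
r=tilt(np.radians(1.8),np.radians(20));g=np.array([.5382,.1403,.0694]);print(togo(g-.1*r.as_matrix()[:,2],r))
E
```

```text
(array([-0.0043, -0.0286,  0.1367]), array([ -0.36, -20.01,  -1.85]))
```

drive_tool(commands=[{"delta_pos": [-0.004, -0.0285, 0.06], "turn": [-0.3, -10, -1.8]}, {"delta_pos": [-0.004, -0.0285, 0.12], "turn": [-0.3, -20, -1.8]}, {"delta_pos": [-0.004, -0.0285, 0.1365], "turn": [-0.3, -20, -1.8]}, {"delta_pos": [-0.004, -0.0285, 0.1365], "turn": [-0.3, -20, -1.8]}, {"delta_pos": [-0.004, -0.0285, 0.1365], "turn": [-0.3, -20, -1.8]}])

```text
time_s: 9.3
ee_pos: [0.5027, 0.1397, 0.1628]
tcp_rot: [0.172, -0.016, 0.985, 0.002]
force: [0.5, 0.2, 0.1]
gripper_width: 0.0853
grip_force: 0.0
```

```bash
python3 d.py; python3 - <<'E'
from h import *
r=tilt(np.radians(1.8),np.radians(20));g=np.array([.5382,.1403,.0694]);print(togo(g,r));s,p,q=st();print(q.as_matrix().round(3))
E
```

```text
9.3 [-0.01991566  0.32721939  0.04532223] [0.47160033 0.2429954  0.12018513] [ 0.03  0.46 -0.68  2.34  1.35  0.46 -0.2 ] [0.50268775 0.13973025 0.16282796] 91.84639120622619 0.08534598507904938
(array([-0.0017, -0.0004,  0.0999]), array([-0.08, -0.14,  0.08]))
[[-0.94  -0.032  0.34 ]
 [-0.031  0.999  0.009]
 [-0.34  -0.002 -0.941]]
```

drive_tool(commands=[{"delta_pos": [-0.001, 0, 0.04], "turn": [0, 0, 0]}, {"delta_pos": [-0.001, 0, 0.08], "turn": [0, 0, 0]}, {"delta_pos": [-0.001, 0, 0.1], "turn": [0, 0, 0]}, {"delta_pos": [-0.001, 0, 0.1], "turn": [0, 0, 0]}])

```text
time_s: 9.8
ee_pos: [0.5399, 0.1409, 0.0695]
tcp_rot: [0.173, -0.014, 0.985, 0.002]
force: [-0.6, 0.6, 0.3]
gripper_width: 0.0851
grip_force: 0.0
```

drive_tool(commands=[{"delta_pos": [0, 0, 0], "turn": [0, 0, 0]}, {"delta_pos": [0, 0, 0], "turn": [0, 0, 0]}, {"delta_pos": [0, 0, 0], "turn": [0, 0, 0]}, {"delta_pos": [0, 0, 0], "turn": [0, 0, 0]}], hand=255, grip_force=60)

```text
time_s: 10.3
ee_pos: [0.5392, 0.1415, 0.0716]
tcp_rot: [0.175, -0.016, 0.984, 0.002]
force: [-3.4, -2.4, 10.3]
gripper_width: 0.0403
grip_force: 60.0
```

```bash
python3 d.py; python3 - <<'E'
from h import *
r=tilt(np.radians(1.8),np.radians(20));g=np.array([.5382,.1403,.0694]);print(togo(g,r))
E
```

```text
10.3 [-0.36654384  0.22781275 -0.18678786] [-3.40525455 -2.37877002 10.29669444] [-0.    0.68 -0.63  2.33  1.79  0.53 -0.58] [0.53916173 0.14148968 0.07163691] 91.82153998855196 0.040338538958922907
(array([ 0.0017, -0.0012,  0.0018]), array([-0.05,  0.14,  0.04]))
```

drive_tool(commands=[{"delta_pos": [0.005, 0, -0.02], "turn": [0, 0, 0]}, {"delta_pos": [0.015, 0, -0.058], "turn": [0, 0, 0]}, {"delta_pos": [-0.003, 0, -0.11], "turn": [0, 0, 0]}, {"delta_pos": [-0.026, 0, -0.165], "turn": [0, 0, 0]}, {"delta_pos": [-0.026, 0, -0.165], "turn": [0, 0, 0]}])

```text
time_s: 10.92
ee_pos: [0.5065, 0.1411, 0.2365]
tcp_rot: [0.175, -0.016, 0.985, 0.003]
force: [0.8, -0.2, -2.6]
gripper_width: 0.0405
grip_force: 61.5
```

```bash
cat > plan.py <<'E'
from h import *
import pickle
psi=np.radians(1.8);th=np.radians(35)
u=np.array([np.cos(psi)*np.cos(th),np.sin(psi)*np.cos(th),np.sin(th)]);l=np.array([-np.sin(psi),np.cos(psi),0]);n=np.cross(u,l)
def rackpose(corner,axes):
    Rb=np.c_[axes[0],axes[1],n];return Rb,np.array(corner)-Rb@[-.034,-.034,.015]
RB={'R':rackpose([.5005,.1391,.057],(-l,u)),'L':rackpose([.4979,.2338,.0569],(u,l))}
def grasp(w,p,r,ycen):
    "bracket in tool frame; ycen: bracket coords (x or y index) of leg centre forced to tool y=0"
    Rb,ob=RB[w];M=r.as_matrix();Rt=M.T@Rb;ot=M.T@(ob-p)
    q=Rt@ycen+ot;ot=ot-[0,q[1],0];return Rt,ot
def target(Rt,ot,xy,z,yaw):
    Rb=R.from_euler('z',yaw,degrees=True).as_matrix();M=Rb@Rt.T
    return np.array([*xy,z])-M@ot,R.from_matrix(M)
E
python3 d.py; python3 - <<'E'
from plan import *
p=np.array([0.53916,0.14149,0.07164]);r=R.from_quat([-0.016,.984,.002,.175])
s,pp,rr=st();r=rr # orientation unchanged by lift
g=grasp('R',p,r,np.array([-.034,.004,0]));print(g);pickle.dump(g,open('gR.pkl','wb'))
for z in(.127,.027):
    P,Rr=target(*g,(.4986,-.3579),z,175.75);print(P.round(4),Rr.as_matrix().round(2).tolist(),togo(P,Rr))
c=cam("wrist");im=save("wrist","w4");pickle.dump(c,open('c4.pkl','wb'))
# predicted holes in the hand
hb=np.array([[-34,-34,15],[0,-34,15],[35.7,-34,15],[-34,0,15],[-34,35.7,15]])/1000
X=(hb@g[0].T+g[1])@rr.as_matrix().T+pp;print(proj("wrist",X,c).round(1).tolist())
E
```

```text
10.925 [-0.01926927  0.46032792 -0.00814547] [ 0.77591263 -0.20337988 -2.59835948] [ 0.08  0.32 -0.7   2.26  0.91  0.49  0.26] [0.50647618 0.14109211 0.23645829] 91.8721641160787 0.04048681595816955
(array([[ 1.29523068e-03, -9.66398797e-01,  2.57044134e-01],
       [-9.99999153e-01, -1.21940797e-03,  4.54377970e-04],
       [-1.25668658e-04, -2.57044505e-01, -9.66399558e-01]]), array([ 0.00472149, -0.03399509,  0.00619149]))
[ 0.5321 -0.3665  0.1318] [[0.07, 1.0, 0.02], [0.96, -0.07, 0.26], [0.26, 0.0, -0.97]] (array([ 0.0276, -0.5081,  0.1015]), array([ 4.39, 26.3 , 97.14]))
[ 0.5321 -0.3665  0.0318] [[0.07, 1.0, 0.02], [0.96, -0.07, 0.26], [0.26, 0.0, -0.97]] (array([ 0.062 , -0.5081,  0.1954]), array([ 4.39, 26.3 , 97.14]))
[[317.4, 166.2], [243.5, 166.2], [165.9, 166.1], [317.3, 240.1], [317.2, 317.6]]
```

View pics/w4.png

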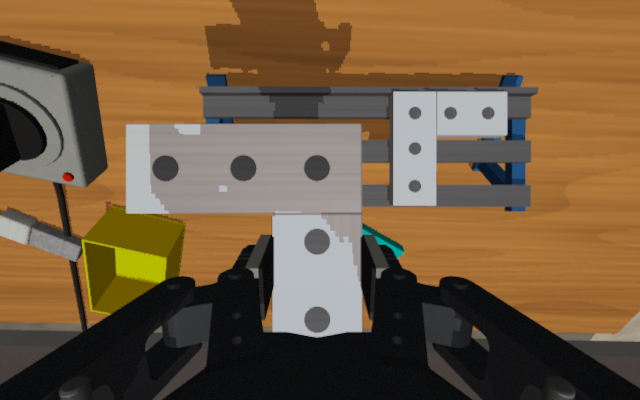

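drive_tool(commands=[{"delta_pos": [0.002, -0.046, 0.0], "turn": [0.4, 2.4, 8.8]}, {"delta_pos": [0.004, -0.092, 0.0], "turn": [0.8, 4.8, 17.6]}, {"delta_pos": [0.006, -0.138, 0.0], "turn": [1.2, 7.2, 26.5]}, {"delta_pos": [0.009, -0.184, 0.0], "turn": [1.6, 9.6, 35.3]}, {"delta_pos": [0.011, -0.23, 0.01], "turn": [2.0, 12.0, 44.2]}, {"delta_pos": [0.014, -0.276, 0.02], "turn": [2.4, 14.4, 53.0]}, {"delta_pos": [0.017, -0.322, 0.03], "turn": [2.8, 16.7, 61.8]}, {"delta_pos": [0.02, -0.368, 0.04], "turn": [3.2, 19.1, 70.6]}, {"delta_pos": [0.023, -0.414, 0.06], "turn": [3.6, 21.5, 79.5]}, {"delta_pos": [0.026, -0.46, 0.08], "turn": [4.0, 23.9, 88.3]}, {"delta_pos": [0.028, -0.507, 0.1], "turn": [4.4, 26.3, 97.1]}, {"delta_pos": [0.028, -0.507, 0.1], "turn": [4.4, 26.3, 97.1]}])

```text
time_s: 12.48
ee_pos: [0.5289, -0.3709, 0.1275]
tcp_rot: [-0.089, 0.729, 0.672, 0.093]
force: [-1.1, 0.2, -1.8]
gripper_width: 0.0403
grip_force: 61.6
```

```bash
python3 d.py; python3 - <<'E'
from plan import *
g=pickle.load(open('gR.pkl','rb'))
for z in(.057,.032,.027):
    P,Rr=target(*g,(.4992,-.3572),z,175.75);print(P.round(4),togo(P,Rr))
E
```

```text
12.475 [-0.41378419  0.00370585  0.00449636] [-1.08443963  0.18119411 -1.75513766] [ 0.93  0.73 -0.49  1.74  0.12  0.85  0.37] [ 0.52887836 -0.37092187  0.12752925] -4.648537754884847 0.040327976975890335
[ 0.5327 -0.3658  0.0618] (array([-0.0116,  0.0037,  0.0649]), array([-0.19,  0.09, -0.54]))
[ 0.5327 -0.3658  0.0368] (array([-0.018 ,  0.0038,  0.0891]), array([-0.19,  0.09, -0.54]))
[ 0.5327 -0.3658  0.0318] (array([-0.0192,  0.0038,  0.0939]), array([-0.19,  0.09, -0.54]))
```

drive_tool(commands=[{"delta_pos": [-0.009, 0.0006, 0.034], "turn": [0, 0, 0]}, {"delta_pos": [-0.0175, 0.0006, 0.068], "turn": [0, 0, 0]}, {"delta_pos": [-0.0175, 0.0006, 0.068], "turn": [0, 0, 0]}, {"delta_pos": [-0.0175, 0.0006, 0.068], "turn": [0, 0, 0]}])

```text
time_s: 12.98
ee_pos: [0.532, -0.365, 0.0617]
tcp_rot: [-0.088, 0.726, 0.675, 0.094]
force: [-0.2, -1.5, -1.8]
gripper_width: 0.0401
grip_force: 61.6
```

```bash
python3 d.py; python3 - <<'E'
from plan import *
g=pickle.load(open('gR.pkl','rb'))
for z in(.057,.029,.027):
    P,Rr=target(*g,(.4992,-.3572),z,175.75);print(P.round(4),togo(P,Rr))
c=cam("wrist");save("wrist","w5");pickle.dump(c,open('c5.pkl','wb'))
E
```

```text
12.975 [-0.43163274 -0.0374044  -0.00636337] [-0.18273973 -1.50386842 -1.76594509] [ 0.91  0.81 -0.46  1.78  0.15  0.74  0.37] [ 0.53200363 -0.36504579  0.06170685] -4.1392575658800155 0.04010668977854157
[ 0.5327 -0.3658  0.0618] (array([-0.0007,  0.0007, -0.0003]), array([-0.06,  0.05,  0.03]))
[ 0.5327 -0.3658  0.0338] (array([-0.0078,  0.0007,  0.0268]), array([-0.06,  0.05,  0.03]))
[ 0.5327 -0.3658  0.0318] (array([-0.0084,  0.0007,  0.0287]), array([-0.06,  0.05,  0.03]))
```

View pics/w5.png

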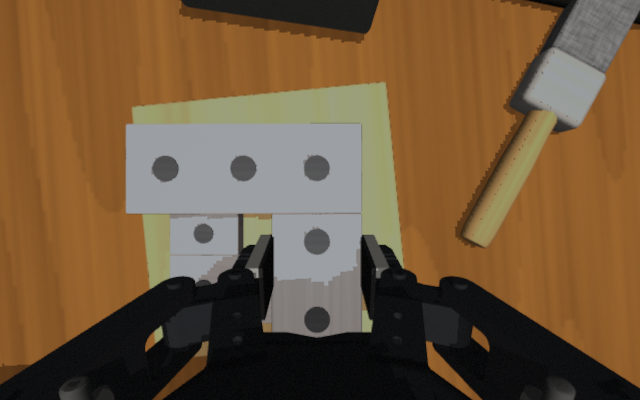

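```bash
python3 - <<'E'
from seg import *
import pickle
c=pickle.load(open('c5.pkl','rb'));im=cv2.imread('pics/w5.png')
h=holes(im,[(203,233)],13);print(h,onz("wrist",h,.027,c))
g=pickle.load(open('gR.pkl','rb'));s,pp,rr=st()
hb=np.array([[-34,-34,15],[0,-34,15],[35.7,-34,15],[-34,0,15]])/1000
X=(hb@g[0].T+g[1])@rr.as_matrix().T+pp;H=holes(im,[(317,168),(244,168),(165,168),(317,241)],16);print(H.round(1).tolist(),proj("wrist",X,c).round(1).tolist(),X.round(4).tolist())
print(onplane("wrist",H,X[0],c=c).round(4).tolist())
E
```

```text
[[203.09539959 233.23472653]] [[ 0.4650641  -0.35539947  0.027     ]]
[[316.2, 167.5], [242.9, 167.7], [165.0, 168.0], [316.5, 241.1]] [[314.1, 168.5], [240.4, 168.4], [162.9, 168.3], [314.0, 242.2]] [[0.5352, -0.3253, 0.0722], [0.5013, -0.3228, 0.0722], [0.4657, -0.3202, 0.0723], [0.5327, -0.3592, 0.0723]]
[[0.5362, -0.3249, 0.0722], [0.5025, -0.3226, 0.0722], [0.4667, -0.3201, 0.0722], [0.5339, -0.3588, 0.0722]]
```

drive_tool(commands=[{"delta_pos": [-0.005, -0.0009, 0.013], "turn": [0, 0, 0.2]}, {"delta_pos": [-0.0087, -0.0009, 0.0265], "turn": [0, 0, 0.2]}, {"delta_pos": [-0.0087, -0.0009, 0.0265], "turn": [0, 0, 0.2]}])

```text
time_s: 13.4
ee_pos: [0.5299, -0.3668, 0.0315]
tcp_rot: [-0.089, 0.728, 0.674, 0.094]
force: [-0.2, -0.3, -2.5]
gripper_width: 0.04
grip_force: 61.6
```

drive_tool(commands=[{"delta_pos": [-0.0003, 0, 0.001], "turn": [0, 0, 0]}, {"delta_pos": [-0.0003, 0, 0.001], "turn": [0, 0, 0]}])

```text
time_s: 13.65
ee_pos: [0.5303, -0.3668, 0.0314]
tcp_rot: [-0.089, 0.728, 0.674, 0.094]
force: [-0.8, 0.5, -2.9]
gripper_width: 0.04
grip_force: 61.6
```

```bash
python3 d.py
```

```text
13.65 [-0.47542314 -0.03042624  0.03972227] [-0.81189734  0.4697159  -2.88109177] [ 0.9   0.85 -0.45  1.79  0.16  0.69  0.36] [ 0.53027252 -0.36679466  0.03142417] -4.375278012909502 0.040049907923586335
```

drive_tool(commands=[{"delta_pos": [-0.0003, 0.0005, 0.001], "turn": [0, 0, 0]}, {"delta_pos": [-0.0003, 0.0005, 0.001], "turn": [0, 0, 0]}])

```text
time_s: 13.9
ee_pos: [0.5307, -0.367, 0.0309]
tcp_rot: [-0.089, 0.728, 0.674, 0.094]
force: [-1.6, -0.6, 2.9]
gripper_width: 0.0405
grip_force: 62.1
```

```bash
python3 d.py
```

```text
13.9 [-0.06964601  0.37436889  0.14079714] [-1.64458756 -0.56861038  2.92826623] [ 0.9   0.85 -0.45  1.79  0.16  0.69  0.36] [ 0.5306899  -0.36698108  0.03090559] -4.3805897659756825 0.04047819401430484
```

drive_tool(commands=[{"delta_pos": [0, 0, 0], "turn": [0, 0, 0]}, {"delta_pos": [0, 0, 0], "turn": [0, 0, 0]}, {"delta_pos": [0, 0, 0], "turn": [0, 0, 0]}, {"delta_pos": [0, 0, -0.03], "turn": [0, 0, 0]}, {"delta_pos": [0, 0, -0.08], "turn": [0, 0, 0]}, {"delta_pos": [0, 0, -0.14], "turn": [0, 0, 0]}, {"delta_pos": [0, 0, -0.2], "turn": [0, 0, 0]}, {"delta_pos": [0, 0, -0.2], "turn": [0, 0, 0]}, {"delta_pos": [0, 0, -0.2], "turn": [0, 0, 0]}], hand=0)

```text
time_s: 15.02
ee_pos: [0.527, -0.418, 0.2235]
tcp_rot: [-0.089, 0.728, 0.674, 0.094]
force: [0.8, 1.0, -0.3]
gripper_width: 0.0854
grip_force: 0.0
```

```bash
python3 d.py; python3 - <<'E'
from h import *
c=cam("wrist");import pickle;pickle.dump(c,open('c6.pkl','wb'));save("wrist","w6")
b=R.from_euler('z',-4.25,degrees=True);o=np.array([.4987,-.3579,0]);hb=np.array([[-34,-34,0],[0,-34,0],[35.7,-34,0],[-34,0,0],[-34,35.7,0]])/1000
print("base exp",proj("wrist",b.apply(hb)+o+[0,0,.027],c).round(0).tolist());print("2nd exp",proj("wrist",b.apply(-hb)+o+[0,0,.042],c).round(0).tolist())
E
```

```text
15.025 [-0.23878355  0.02606775 -0.0479741 ] [ 0.81536422  1.01685254 -0.28798515] [ 0.99  0.66 -0.51  1.6   0.09  1.07  0.44] [ 0.52701655 -0.41796672  0.22351772] -4.383229987425939 0.08536230088643311
base exp [[257.0, 200.0], [287.0, 200.0], [318.0, 200.0], [257.0, 170.0], [256.0, 138.0]]
2nd exp [[317.0, 137.0], [285.0, 137.0], [252.0, 137.0], [317.0, 169.0], [317.0, 202.0]]
```

View pics/w6.png

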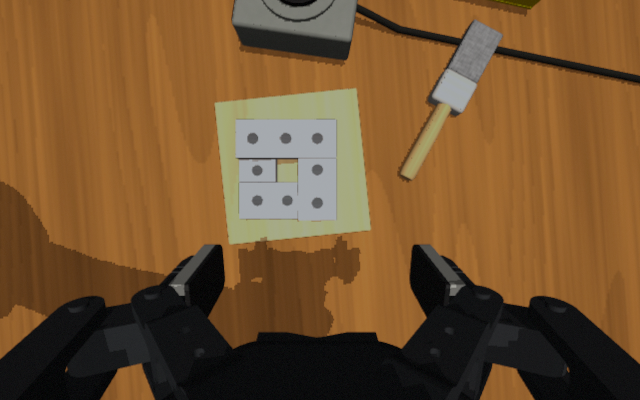

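```bash
python3 - <<'E'
from seg import *
import pickle
c=pickle.load(open('c6.pkl','rb'));im=cv2.imread('pics/w6.png')
H2=holes(im,[(317,138),(285,138),(252,138),(317,170),(317,203)],7);B=holes(im,[(257,200),(287,200),(257,170)],7)
P2=onz("wrist",H2,.042,c);PB=onz("wrist",B,.027,c);print(H2.round(1).tolist(),B.round(1).tolist())
hb=np.array([[-34,-34],[0,-34],[35.7,-34],[-34,0],[-34,35.7]])/1000
for P,h in((P2,hb),(PB,hb[[0,1,3]])):
    a=P[:,:2]-P[:,:2].mean(0);b=h-h.mean(0);y=np.arctan2((b[:,0]*a[:,1]-b[:,1]*a[:,0]).sum(),(a*b).sum());M=np.array([[np.cos(y),-np.sin(y)],[np.sin(y),np.cos(y)]])
    print(np.degrees(y),P[:,:2].mean(0)-M@h.mean(0),"res",np.abs(a-b@M.T).max())
s,p,r=st();print(togo([.5,.2,.28],tilt(np.radians(1.8),np.radians(20))))
E
```

```text
[[316.9, 137.8], [285.4, 137.8], [252.2, 137.9], [316.9, 169.2], [316.9, 202.4]] [[256.9, 200.2], [286.9, 200.1], [256.8, 170.1]]
175.65537118018977 [ 0.49877627 -0.35862517] res 0.00013166283612987828
-4.2818790732385414 [ 0.49892819 -0.35801297] res 6.856447351097188e-05
(array([ 0.6077, -0.0738,  0.103 ]), array([ -4.48, -26.42, -97.26]))
```

```bash
python3 - <<'E'
from h import *
d,t=togo([.5005,.234,.1745],tilt(np.radians(1.8),np.radians(20)));print(d,t)
for k in range(1,12):print((d*k/11).round(3).tolist(),(t*k/11).round(1).tolist())
E
```

```text
[ 0.6133 -0.0755  0.2137] [ -4.48 -26.42 -97.26]
[0.056, -0.007, 0.019] [-0.4, -2.4, -8.8]
[0.112, -0.014, 0.039] [-0.8, -4.8, -17.7]
[0.167, -0.021, 0.058] [-1.2, -7.2, -26.5]
[0.223, -0.027, 0.078] [-1.6, -9.6, -35.4]
[0.279, -0.034, 0.097] [-2.0, -12.0, -44.2]
[0.335, -0.041, 0.117] [-2.4, -14.4, -53.1]
[0.39, -0.048, 0.136] [-2.9, -16.8, -61.9]
[0.446, -0.055, 0.155] [-3.3, -19.2, -70.7]
[0.502, -0.062, 0.175] [-3.7, -21.6, -79.6]
[0.558, -0.069, 0.194] [-4.1, -24.0, -88.4]
[0.613, -0.076, 0.214] [-4.5, -26.4, -97.3]
```

drive_tool(commands=[{"delta_pos": [0.056, -0.007, 0.019], "turn": [-0.4, -2.4, -8.8]}, {"delta_pos": [0.112, -0.014, 0.039], "turn": [-0.8, -4.8, -17.7]}, {"delta_pos": [0.167, -0.021, 0.058], "turn": [-1.2, -7.2, -26.5]}, {"delta_pos": [0.223, -0.027, 0.078], "turn": [-1.6, -9.6, -35.4]}, {"delta_pos": [0.279, -0.034, 0.097], "turn": [-2, -12, -44.2]}, {"delta_pos": [0.335, -0.041, 0.117], "turn": [-2.4, -14.4, -53.1]}, {"delta_pos": [0.39, -0.048, 0.136], "turn": [-2.9, -16.8, -61.9]}, {"delta_pos": [0.446, -0.055, 0.155], "turn": [-3.3, -19.2, -70.7]}, {"delta_pos": [0.502, -0.062, 0.175], "turn": [-3.7, -21.6, -79.6]}, {"delta_pos": [0.558, -0.069, 0.194], "turn": [-4.1, -24, -88.4]}, {"delta_pos": [0.613, -0.0755, 0.2137], "turn": [-4.5, -26.4, -97.3]}, {"delta_pos": [0.613, -0.0755, 0.2137], "turn": [-4.5, -26.4, -97.3]}])

```text
time_s: 16.58
ee_pos: [0.4984, 0.2398, 0.1732]
tcp_rot: [0.173, -0.022, 0.985, 0.004]
force: [-1.3, -0.3, -0.1]
gripper_width: 0.0855
grip_force: 0.0
```

drive_tool(commands=[{"delta_pos": [0, 0, 0], "turn": [0, 0, 0]}, {"delta_pos": [0, 0, 0], "turn": [0, 0, 0]}])

```text
time_s: 16.82
ee_pos: [0.5015, 0.2309, 0.1742]
tcp_rot: [0.174, -0.014, 0.985, 0.002]
force: [0.4, -0.3, -0.2]
gripper_width: 0.0857
grip_force: 0.0
```

```bash
python3 d.py; python3 - <<'E'
from seg import *
from plan import *
print(togo([.5347,.235,.0705],tilt(np.radians(1.8),np.radians(20))))
c=cam("wrist");im=save("wrist","w7")[:,:,::-1]
hb=np.array([[-34,-34,15],[0,-34,15],[35.7,-34,15],[-34,0,15],[-34,35.7,15]])/1000
X=hb@RB['L'][0].T+RB['L'][1];S=proj("wrist",X,c);print(S.round(1).tolist())
try:print(holes(im,S[[0,3,4,1]],8).round(1).tolist())
except Exception as e:print(e)
E
```

```text
16.825 [-0.01564661  0.35678044  0.02415596] [ 0.41834526 -0.3398672  -0.17500288] [-0.35  0.43 -0.41  2.27  1.12  0.43 -0.13] [0.50148966 0.23089205 0.17424603] 91.63317880671676 0.08566839750620134
(array([0.0042, 0.0034, 0.1089]), array([-0.16,  0.02, -0.12]))
[[321.1, 141.9], [321.2, 184.6], [321.2, 229.4], [363.8, 141.8], [408.7, 141.7]]
[[321.6, 142.4], [364.2, 142.2], [409.5, 142.3], [321.6, 185.1]]
```

drive_tool(commands=[{"delta_pos": [0.004, 0.003, 0.04], "turn": [0, 0, 0]}, {"delta_pos": [0.004, 0.003, 0.08], "turn": [0, 0, 0]}, {"delta_pos": [0.004, 0.003, 0.109], "turn": [0, 0, 0]}, {"delta_pos": [0.004, 0.003, 0.109], "turn": [0, 0, 0]}, {"delta_pos": [0.004, 0.003, 0.109], "turn": [0, 0, 0]}])

```text
time_s: 17.5
ee_pos: [0.5351, 0.236, 0.0718]
tcp_rot: [0.174, -0.015, 0.985, 0.002]
force: [-0.1, -0.6, 0.1]
gripper_width: 0.0858
grip_force: 0.0
```

drive_tool(commands=[{"delta_pos": [0, 0, 0], "turn": [0, 0, 0]}, {"delta_pos": [0, 0, 0], "turn": [0, 0, 0]}, {"delta_pos": [0, 0, 0], "turn": [0, 0, 0]}, {"delta_pos": [0, 0, 0], "turn": [0, 0, 0]}], hand=255, grip_force=60)

```text
time_s: 18.0
ee_pos: [0.5351, 0.2369, 0.0723]
tcp_rot: [0.175, -0.016, 0.984, 0.002]
force: [-4.4, -2.7, 12.6]
gripper_width: 0.0401
grip_force: 59.7
```

```bash
python3 d.py; python3 - <<'E'
from plan import *
s,p,r=st();g=grasp('L',p,r,np.array([.004,-.034,0]));pickle.dump(g,open('gL.pkl','wb'));print(g[1])
E
```

```text
18.0 [-0.39830686  0.3527928  -0.25424545] [-4.43830757 -2.67975423 12.57756249] [-0.42  0.63 -0.29  2.27  1.7   0.37 -0.68] [0.53508446 0.23685517 0.07225261] 91.81181761517519 0.040056706084314934
[0.00355098 0.0340026  0.00733632]
```

Lift the same way, then plan the carry.

drive_tool(commands=[{"delta_pos": [0.005, 0, -0.02], "turn": [0, 0, 0]}, {"delta_pos": [0.015, 0, -0.058], "turn": [0, 0, 0]}, {"delta_pos": [-0.003, 0, -0.11], "turn": [0, 0, 0]}, {"delta_pos": [-0.026, 0, -0.165], "turn": [0, 0, 0]}, {"delta_pos": [-0.026, 0, -0.165], "turn": [0, 0, 0]}, {"delta_pos": [-0.026, 0, -0.165], "turn": [0, 0, 0]}])

```text
time_s: 18.75
ee_pos: [0.5033, 0.2365, 0.2374]
tcp_rot: [0.176, -0.015, 0.984, 0.003]
force: [0.1, -0.1, -3.5]
gripper_width: 0.0402
grip_force: 61.6
```

```bash
python3 d.py; python3 - <<'E'
from seg import *
from plan import *
g=pickle.load(open('gL.pkl','rb'));s,pp,rr=st()
c=cam("wrist");im=save("wrist","w8")[:,:,::-1]
hb=np.array([[-34,-34,15],[0,-34,15],[35.7,-34,15],[-34,0,15],[-34,35.7,15]])/1000
X=(hb@g[0].T+g[1])@rr.as_matrix().T+pp;S=proj("wrist",X,c);print(S.round(1).tolist(),holes(im,S,16).round(1).tolist())
P,Rr=target(*g,(.4989,-.3583),.092,-4.3);print(P,Rr.as_matrix().round(3).tolist());d,t=togo(P,Rr);print(d,t)
for k in range(1,13):print((d*k/12).round(3).tolist(),(t*k/12).round(1).tolist())
E
```

```text
18.75 [-0.09311582  0.45607244 -0.02756544] [ 0.10980703 -0.14945733 -3.54156647] [-0.35  0.32 -0.4   2.2   0.79  0.49  0.21] [0.50334159 0.23650271 0.23742897] 91.78623119548219 0.04017817198049315
[[317.3, 168.3], [317.3, 241.4], [317.2, 318.1], [390.5, 168.3], [467.4, 168.3]] [[316.7, 169.0], [316.6, 242.0], [316.7, 322.4], [390.5, 168.5], [466.9, 169.1]]
[ 0.50166648 -0.39259954  0.09820455] [[-0.964, 0.074, -0.255], [0.072, 0.997, 0.018], [0.256, -0.001, -0.967]]
[ 0.0668 -0.628   0.122 ] [ 0.31 34.97  6.12]
[0.006, -0.052, 0.01] [0.0, 2.9, 0.5]
[0.011, -0.105, 0.02] [0.1, 5.8, 1.0]
[0.017, -0.157, 0.03] [0.1, 8.7, 1.5]
[0.022, -0.209, 0.041] [0.1, 11.7, 2.0]
[0.028, -0.262, 0.051] [0.1, 14.6, 2.6]
[0.033, -0.314, 0.061] [0.2, 17.5, 3.1]
[0.039, -0.366, 0.071] [0.2, 20.4, 3.6]
[0.045, -0.419, 0.081] [0.2, 23.3, 4.1]
[0.05, -0.471, 0.091] [0.2, 26.2, 4.6]
[0.056, -0.523, 0.102] [0.3, 29.1, 5.1]
[0.061, -0.576, 0.112] [0.3, 32.1, 5.6]
[0.067, -0.628, 0.122] [0.3, 35.0, 6.1]
```

drive_tool(commands=[{"delta_pos": [0.006, -0.052, 0.0], "turn": [0, 2.9, 0.5]}, {"delta_pos": [0.009, -0.105, 0.005], "turn": [0.1, 5.8, 1.0]}, {"delta_pos": [0.012, -0.157, 0.01], "turn": [0.1, 8.7, 1.5]}, {"delta_pos": [0.015, -0.209, 0.015], "turn": [0.1, 11.7, 2.0]}, {"delta_pos": [0.02, -0.262, 0.02], "turn": [0.1, 14.6, 2.6]}, {"delta_pos": [0.025, -0.314, 0.03], "turn": [0.2, 17.5, 3.1]}, {"delta_pos": [0.03, -0.366, 0.04], "turn": [0.2, 20.4, 3.6]}, {"delta_pos": [0.04, -0.419, 0.055], "turn": [0.2, 23.3, 4.1]}, {"delta_pos": [0.046, -0.471, 0.072], "turn": [0.2, 26.2, 4.6]}, {"delta_pos": [0.053, -0.523, 0.09], "turn": [0.3, 29.1, 5.1]}, {"delta_pos": [0.06, -0.576, 0.107], "turn": [0.3, 32.1, 5.6]}, {"delta_pos": [0.067, -0.628, 0.122], "turn": [0.3, 35, 6.1]}])

```text
time_s: 20.3
ee_pos: [0.5005, -0.394, 0.0947]
tcp_rot: [-0.132, 0.036, 0.991, 0.004]
force: [0.8, -0.2, -1.9]
gripper_width: 0.0402
grip_force: 61.7
```

drive_tool(commands=[{"delta_pos": [0, 0, 0], "turn": [0, 0, 0]}, {"delta_pos": [0, 0, 0], "turn": [0, 0, 0]}, {"delta_pos": [0, 0, 0], "turn": [0, 0, 0]}])

```text
time_s: 20.68
ee_pos: [0.5019, -0.3907, 0.0976]
tcp_rot: [-0.13, 0.035, 0.991, 0.004]
force: [1.0, 0.9, -2.4]
gripper_width: 0.0399
grip_force: 61.8
```

```bash
python3 d.py; cat > chk.py <<'E'
from seg import *
from plan import *
import sys
g=pickle.load(open('gL.pkl','rb'));s,pp,rr=st()
c=cam("wrist");im=save("wrist",sys.argv[1])[:,:,::-1]
hb=np.array([[-34,-34,15],[0,-34,15],[-34,0,15],[-34,35.7,15]])/1000
X=(hb@g[0].T+g[1])@rr.as_matrix().T+pp;S=proj("wrist",X,c);H=holes(im,S,16);print(S.round(1).tolist(),H.round(1).tolist())
Q=onplane("wrist",H,X[0],c=c);print("held",Q.round(4).tolist());v=Q[3]-Q[0];print("yaw",np.degrees(np.arctan2(v[1],v[0]))-90)
b=R.from_euler('z',-4.3,degrees=True);o=np.array([.4989,-.3583,0])
T=b.apply(hb*[1,1,0])+o;print("want shift",(T-Q)[:,:2].mean(0).round(4))
h2=-np.array([[-34,-34],[0,-34],[35.7,-34],[-34,0],[-34,35.7]])/1000
print("2nd exp px",proj("wrist",b.apply(np.c_[h2,np.zeros(5)])+o+[0,0,.042],c).round(0).tolist())
for z in(.062,.044,.042):
    P,Rr=target(*g,(.4989,-.3583),z,-4.3);print(togo(P,Rr))
E
python3 chk.py w9
```

```text
20.675 [-0.11211514 -0.50868894  0.03648618] [ 0.98037954  0.87487238 -2.41904003] [ 0.77  0.77 -0.43  1.73  0.46  1.    1.61] [ 0.50188668 -0.39072794  0.0976423 ] 85.92822009225983 0.03992019439607437
[[316.9, 166.7], [316.9, 239.5], [389.8, 166.7], [466.3, 166.7]] [[316.9, 169.1], [316.8, 242.1], [389.8, 169.1], [466.8, 169.2]]
held [[0.4638, -0.388, 0.1065], [0.4978, -0.3905, 0.1065], [0.4663, -0.3541, 0.1065], [0.4688, -0.3182, 0.1065]]
yaw -4.125791040413631
want shift [-0.0013 -0.0017]
2nd exp px [[415.0, 277.0], [415.0, 227.0], [415.0, 174.0], [364.0, 277.0], [311.0, 277.0]]
(array([-0.0075, -0.0016,  0.0289]), array([-0.09, -0.12,  0.17]))
(array([-0.0121, -0.0016,  0.0463]), array([-0.09, -0.12,  0.17]))
(array([-0.0126, -0.0016,  0.0482]), array([-0.09, -0.12,  0.17]))
```

View pics/w9.png

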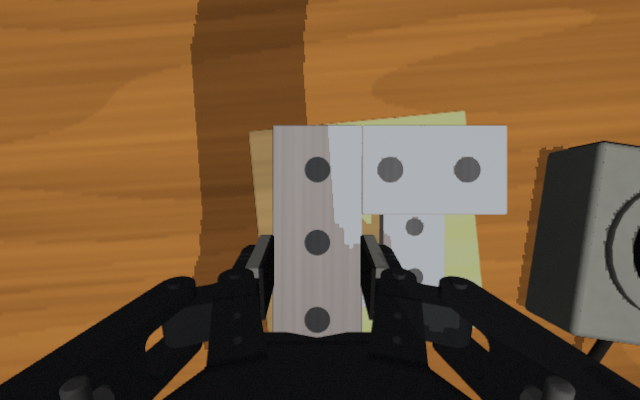

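drive_tool(commands=[{"delta_pos": [-0.005, -0.0018, 0.02], "turn": [0, 0, 0.15]}, {"delta_pos": [-0.0085, -0.0018, 0.036], "turn": [0, 0, 0.15]}, {"delta_pos": [-0.0106, -0.0018, 0.0448], "turn": [0, 0, 0.15]}, {"delta_pos": [-0.0106, -0.0018, 0.0448], "turn": [0, 0, 0.15]}, {"delta_pos": [-0.0106, -0.0018, 0.0448], "turn": [0, 0, 0.15]}])

```text
time_s: 21.35
ee_pos: [0.5005, -0.3942, 0.052]
tcp_rot: [-0.13, 0.038, 0.991, 0.004]
force: [0.1, -0.1, -1.6]
gripper_width: 0.0403
grip_force: 61.7
```

```bash
python3 d.py;python3 chk.py w10
```

```text
21.35 [-0.13011893 -0.48045742 -0.03145324] [ 0.08314392 -0.13609494 -1.59018691] [ 0.77  0.83 -0.4   1.74  0.49  0.93  1.58] [ 0.50053647 -0.39416691  0.05203504] 85.66270611573215 0.04032029636148025
[[316.8, 166.7], [316.8, 239.5], [389.7, 166.7], [466.2, 166.7]] [[314.9, 169.2], [316.8, 242.1], [389.8, 169.0], [466.9, 169.3]]
held [[0.4625, -0.3921, 0.0609], [0.4964, -0.3939, 0.0609], [0.465, -0.3573, 0.0609], [0.4679, -0.3215, 0.0609]]
yaw -4.388062070201613
want shift [-0.0001  0.0018]
2nd exp px [[449.0, 301.0], [449.0, 236.0], [449.0, 169.0], [384.0, 301.0], [317.0, 301.0]]
(array([ 0.0032,  0.0017, -0.0157]), array([-0.07, -0.09, -0.1 ]))
(array([-0.0014,  0.0017,  0.0017]), array([-0.07, -0.09, -0.1 ]))
(array([-0.002 ,  0.0017,  0.0036]), array([-0.07, -0.09, -0.1 ]))
```

drive_tool(commands=[{"delta_pos": [-0.0006, 0.0017, 0.0022], "turn": [0, 0, 0]}, {"delta_pos": [-0.0006, 0.0017, 0.0022], "turn": [0, 0, 0]}, {"delta_pos": [-0.0006, 0.0017, 0.0022], "turn": [0, 0, 0]}])

```text
time_s: 21.78
ee_pos: [0.5005, -0.3925, 0.0497]
tcp_rot: [-0.13, 0.038, 0.991, 0.004]
force: [-0.2, -0.6, -3.3]
gripper_width: 0.0399
grip_force: 61.8
```

```bash
python3 d.py;python3 chk.py w11
```

```text
21.775 [-0.08204736 -0.45982689  0.00833054] [-0.22538006 -0.56711359 -3.27026649] [ 0.76  0.83 -0.4   1.75  0.49  0.93  1.58] [ 0.50047859 -0.39247358  0.04972257] 85.66355278073557 0.03987452679190944
[[316.8, 166.7], [316.8, 239.5], [389.7, 166.7], [466.2, 166.7]] [[314.9, 169.2], [316.8, 242.1], [389.8, 169.0], [466.8, 169.3]]
held [[0.4624, -0.3904, 0.0586], [0.4964, -0.3921, 0.0586], [0.465, -0.3556, 0.0586], [0.4678, -0.3198, 0.0586]]
yaw -4.410797096359232
want shift [-0.      0.0001]
2nd exp px [[448.0, 303.0], [448.0, 237.0], [448.0, 169.0], [382.0, 303.0], [314.0, 303.0]]
(array([ 0.0036, -0.0001, -0.0182]), array([-0.07, -0.12, -0.09]))
(array([-0.001 , -0.    , -0.0008]), array([-0.07, -0.12, -0.09]))
(array([-0.0015, -0.    ,  0.0012]), array([-0.07, -0.12, -0.09]))
```

Aligned; lower until touch.

drive_tool(commands=[{"delta_pos": [-0.0003, 0, 0.001], "turn": [0, 0, 0]}, {"delta_pos": [-0.0003, 0, 0.001], "turn": [0, 0, 0]}])

```text
time_s: 22.08
ee_pos: [0.5004, -0.3924, 0.0484]
tcp_rot: [-0.13, 0.038, 0.991, 0.004]
force: [0.5, 0.3, -2.5]
gripper_width: 0.0401
grip_force: 61.8
```

drive_tool(commands=[{"delta_pos": [-0.0002, 0, 0.0007], "turn": [0, 0, 0]}, {"delta_pos": [-0.0002, 0, 0.0007], "turn": [0, 0, 0]}])

```text
time_s: 22.32
ee_pos: [0.5004, -0.3924, 0.0477]
tcp_rot: [-0.13, 0.038, 0.991, 0.004]
force: [0.7, -0.3, -2.2]
gripper_width: 0.0405
grip_force: 61.8
```

drive_tool(commands=[{"delta_pos": [-0.0002, 0, 0.0008], "turn": [0, 0, 0]}, {"delta_pos": [-0.0002, 0, 0.0008], "turn": [0, 0, 0]}])

```text
time_s: 22.58
ee_pos: [0.5005, -0.3924, 0.0471]
tcp_rot: [-0.13, 0.038, 0.991, 0.004]
force: [0.6, -0.8, -1.1]
gripper_width: 0.04
grip_force: 61.9
```

drive_tool(commands=[{"delta_pos": [-0.0002, 0, 0.0007], "turn": [0, 0, 0]}, {"delta_pos": [-0.0002, 0, 0.0007], "turn": [0, 0, 0]}])

```text
time_s: 22.82
ee_pos: [0.5005, -0.3925, 0.047]
tcp_rot: [-0.13, 0.038, 0.991, 0.004]
force: [-1.3, 0.3, 5.7]
gripper_width: 0.0401
grip_force: 62.6
```

Contact at about 8 N. Release and retreat along the tool axis.

drive_tool(commands=[{"delta_pos": [0, 0, 0], "turn": [0, 0, 0]}, {"delta_pos": [0, 0, 0], "turn": [0, 0, 0]}, {"delta_pos": [0, 0, 0], "turn": [0, 0, 0]}, {"delta_pos": [0, 0, -0.03], "turn": [0, 0, 0]}, {"delta_pos": [0, 0, -0.08], "turn": [0, 0, 0]}, {"delta_pos": [0, 0, -0.14], "turn": [0, 0, 0]}, {"delta_pos": [0, 0, -0.2], "turn": [0, 0, 0]}, {"delta_pos": [0, 0, -0.2], "turn": [0, 0, 0]}, {"delta_pos": [0, 0, -0.2], "turn": [0, 0, 0]}], hand=0)

```text
time_s: 23.95
ee_pos: [0.5514, -0.3959, 0.2391]
tcp_rot: [-0.13, 0.038, 0.991, 0.004]
force: [-0.5, -0.3, -0.6]
gripper_width: 0.0855
grip_force: 0.0
```

```bash
python3 d.py; python3 - <<'E'
from seg import *
c=cam("wrist");im=save("wrist","w12")[:,:,::-1]
b=R.from_euler('z',-4.3,degrees=True);o=np.array([.4989,-.3581,0]);hb=np.array([[-34,-34],[0,-34],[35.7,-34],[-34,0],[-34,35.7]])/1000
for nm,sg,z,idx in(("third",1,.057,[0,1,2,3,4]),("second",-1,.042,[0,1,3])):
    h=sg*hb[idx] ;S=proj("wrist",b.apply(np.c_[h,0*h[:,0]])+o+[0,0,z],c);H=holes(im,S,6);P=onz("wrist",H,z,c)[:,:2]
    a=P-P.mean(0);q=h-h.mean(0);y=np.arctan2((q[:,0]*a[:,1]-q[:,1]*a[:,0]).sum(),(a*q).sum());M=np.array([[np.cos(y),-np.sin(y)],[np.sin(y),np.cos(y)]])
    print(nm,(H-S).round(1).tolist(),np.degrees(y),P.mean(0)-M@h.mean(0),np.abs(a-q@M.T).max())
    
# dial pointer
x=cv2.imread('pics/w12.png');y=cv2.imread('pics/w6.png')
cv2.imwrite('pics/fin.png',x)
E
```

```text
23.95 [ 0.03142234 -0.2861545   0.00723714] [-0.52612479 -0.28955593 -0.58476172] [ 0.76  0.67 -0.46  1.51  0.37  1.29  1.69] [ 0.55137213 -0.39588639  0.239052  ] 85.6636938536886 0.08550196009868784
third [[-1.0, 0.4], [-1.1, 0.3], [-0.9, 1.0], [-0.1, 0.6], [0.0, 0.6]] -4.565827661251842 [ 0.49952948 -0.35887325] 0.0006165785246337388
second [[-0.6, 0.0], [-0.4, -0.1], [-0.5, 0.2]] -4.19847522351852 [ 0.49893995 -0.3587253 ] 0.0001349056252796417
```

View pics/w12.png

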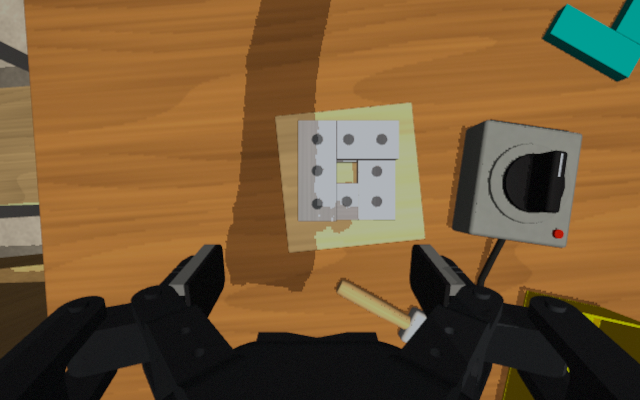

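```bash
python3 -c "
from h import *
print(workorder.hand_in())"
```

```text
the job is handed in; nothing more can be done
None
```

I turned the dial anticlockwise about 158° to its hard stop and stacked both brackets on the base, each half-turned, with outlines matching to about 1 mm in the camera checks; handed in at about 24 s, but I viewed 12 pictures against the limit of 10.

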